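Put the mixed-up lids back on their own glazed jars

TASK

The lids of the four storage jars got mixed up: three jars wear each other's lids, and the lid of the open jar stands on the round plywood bat. Put every lid squarely onto the jar of its own glaze colour, fully seated, lowering it into place rather than dropping it. The bench is gritty, so never lay a lid on it (if you need somewhere to park a lid, use the bat once it is free or a jar that stands open), and leave the jars standing where they are.

Things in the scene. Friction and masses are not known exactly. Their poses are not given: they have to be found in the camera images.
- lid_blue_mid (a point): Dark cobalt blue lid, loose, 0.16 kg, 101 mm across, 52 high. Point: on its axis half-way up, 26 above the underside; z up. From the underside: clay plug 0-10, 74 mm across; flange and low dome 10-23; upright round knob 26 mm across, 23-52. On a jar the flange lies on the rim, the plug in the mouth: point 16 above the rim. On the bat: point 26 above its top.
- lid_green_mid (a point): Soft green lid, loose, 0.16 kg, 101 mm across, 52 high. Point: on its axis half-way up, 26 above the underside; z up. From the underside: clay plug 0-10, 74 mm across; flange and low dome 10-23; upright round knob 26 mm across, 23-52. On a jar the flange lies on the rim, the plug in the mouth: point 16 above the rim. On the bat: point 26 above its top.
- lid_amber_mid (a point): Amber orange lid, loose, 0.16 kg, 101 mm across, 52 high. Point: on its axis half-way up, 26 above the underside; z up. From the underside: clay plug 0-10, 74 mm across; flange and low dome 10-23; upright round knob 26 mm across, 23-52. On a jar the flange lies on the rim, the plug in the mouth: point 16 above the rim. On the bat: point 26 above its top.
- lid_white_mid (a point): Creamy white lid, loose, 0.16 kg, 101 mm across, 52 high. Point: on its axis half-way up, 26 above the underside; z up. From the underside: clay plug 0-10, 74 mm across; flange and low dome 10-23; upright round knob 26 mm across, 23-52. On a jar the flange lies on the rim, the plug in the mouth: point 16 above the rim. On the bat: point 26 above its top.
- jar_blue: Dark cobalt blue jar, loose, 0.75 kg, 116 mm high, 128 across the belly: wider than a lid, so its colour shows round the lid from above. Origin: centre of its underside, on the bench; z up; the rim is 116 above it. Mouth 88 across inside, rim 100 outside, alike on all four jars: every lid fits every jar, only the glaze tells them apart.
- jar_green: Soft green jar, loose, 0.75 kg, 100 mm high, 132 across the belly: wider than a lid, so its colour shows round the lid from above. Origin: centre of its underside, on the bench; z up; the rim is 100 above it. Mouth 88 across inside, rim 100 outside, alike on all four jars: every lid fits every jar, only the glaze tells them apart.
- jar_amber: Amber orange jar, loose, 0.75 kg, 108 mm high, 124 across the belly: wider than a lid, so its colour shows round the lid from above. Origin: centre of its underside, on the bench; z up; the rim is 108 above it. Mouth 88 across inside, rim 100 outside, alike on all four jars: every lid fits every jar, only the glaze tells them apart.
- jar_white: Creamy white jar, loose, 0.75 kg, 92 mm high, 130 across the belly: wider than a lid, so its colour shows round the lid from above. Origin: centre of its underside, on the bench; z up; the rim is 92 above it. Mouth 88 across inside, rim 100 outside, alike on all four jars: every lid fits every jar, only the glaze tells them apart.
- bat: Round plywood bat (a flat board for standing pots on), 160 mm across and 18 mm thick, fixed flat on the bench. Origin at the centre of its underside on the bench; its top is 18 mm above. One lid stands on it at the start; it has room for one lid.
There are look-alikes about, which are no part of the job. What is shaped like the part that bears lid_blue_mid but pink or yellow is not meant.

How it is judged:
By the outcome, as a careful person would: the job done as asked, in the order asked, and still so for the second after the job is handed in, with the robot touching nothing.
It also fails if it takes over 115 s, if anything falls off the work surface, if the arm or the gripper's body presses on something with over 40 N, if the wrist force passes 120 N, or if a joint passes its speed limit or range.

ROBOT

A 7-joint arm with a two-finger parallel gripper is mounted at the origin on the work surface. World frame = base frame: x ahead of the robot, y to its left, z up, the work surface at z = 0. Lengths are in m, angles in rad, forces in N, time in s.
With the tool pointing down it reaches from about 0.4 to 0.85 m from the base axis. Payload 4.5 kg.
Tool frame: the origin (TCP) lies midway between the tips of the shut fingers; the grasp point (between the pads) lies 19 mm behind it; z points along the fingers, x is the direction in which the jaws open and shut, and the axes are right-handed (so a half turn about z gives the same grasp; the last joint's range is limited). The gripper opens to 85 mm and grips with 20 to 120 N. Pads are 22 mm wide; open, the fingers measure 114 mm over their backs; the gripper's body (76 mm by 85 mm) begins 54 mm behind the grasp point. The pads swing forward as they close: fully open they stand 13 mm farther back than shut.
Start: joints at [-1.115, 0.689, -0.195, 1.565, 0.157, 0.902, -0.215], TCP at [0.256, 0.57, 0.231] pointing down, gripper open.
Joint ranges: [-3.01, 3.01], [-0.46, 2.08], [-1.47, 1.51], [0.13, 2.56], [-1, 4.14], [0.04, 2.09], [-2.66, 2.66]. Speed limits (rad/s): [2.57, 2.57, 3.14, 3.14, 3.14, 3.14, 3.14].

INTERFACE

Orientations are given as a rotation vector (axis times angle).
In Python, from workcell import state, camera, camera_model, sign_off gives the robot as it stands. The module is installed in compiled form; this text tells all that it offers.
- The arm moves only by the shell command python3 -m handwheel 'ROWS' [FORCE]. ROWS is text: rows parted by semicolons, each of 7 numbers parted by spaces: the turn, a rotation vector about the tool's x, y, z in degrees, then the shift along the tool's x, y, z in cm, then the opening, from 0 (shut) to 1 (fully open). A call has 1 to 20 rows; each row is the pose to reach, as a shift and turn from the pose commanded when the call began, along the tool's axes at that moment; what a row does not reach only later rows make up. A row lasts 1/8 s, in which the tool goes at most 62.5 mm and 10.7 degrees, less where a joint would pass 70% of its speed; a pose out of reach is approached as far as the arm can. A call with a gripper value outside its range is refused whole. The fingers move at their own pace and stop on an object; FORCE is the grip in N (left out, the last holds). Time passes only in rows, so rows that repeat a pose let the fingers close. It gives the time, the measured TCP pose, the force and the opening at its end, in the units of the state.
- state(): the state, without advancing time (a new reading comes with each control period).
- camera(name): name is "scene" or "top"; returns the picture (400x640x3 uint8, red, green, blue); there is no depth.
- camera_model(name): a dict with "fx", "fy", "cx", "cy" (pixels), "extrinsics" (4x4, takes a point from world to camera coordinates). Camera axes: x right, y up, looking along -z (the intrinsics and any distortion apply to the point x, -y, -z); pixel columns grow to the right and rows downward; lengths in m; the calibration is good to about 2 mm. A picture is of the moment at which its call begins. camera_model takes no time and is no camera call.
- sign_off(): hands the job in, once; it reports no verdict.
The state is a dict: "time_s": time; "joint_pos": joint angles; "qvel": joint speeds; "joint_torque": joint torques, N m; "tool_pos": TCP position; "tool_rot": TCP orientation; "force": force on the tool from outside, world axes, zero at the start; "wrist_torque": the same for the moment, N m; "grip_width": opening from 0.0 (shut) to 1.0 (fully open).
Only numpy, scipy, OpenCV 4.12 (cv2) and the standard library are available. Lean on these libraries where they do the work, as an engineer would, in place of code of your own. Each camera call takes 0.05 s, during which the arm holds its last target. There are 200 camera calls.

## Working session

There is one attempt and no reset: what is moved stays moved. The work goes in short steps, Python scripts to look and compute and a shell command to move; the robot and the scene stay as the last step left them, time stands still between calls to the robot, and variables do not carry over. Pictures are saved under pics/ and viewed, about 12 in all and at most 16, crops included, and the job is handed in when it is done.

```bash
mkdir -p pics; python3 - <<'E'
from workcell import *
import cv2
for n in("scene","top"):
    im=camera(n);cv2.imwrite(f"pics/{n}0.png",im[:,:,::-1]);m=camera_model(n);print(n,m)
print(state())
E
```

```text
scene {'fx': 371.06189725409575, 'fy': 371.06189725409575, 'cx': 323.14831348266245, 'cy': 208.09391550116067, 'extrinsics': array([[ 0.08428422,  0.99634261, -0.01405617, -0.10295332],
       [-0.65384686,  0.06594497,  0.75374767,  0.2392617 ],
       [ 0.75191785, -0.05433845,  0.6570136 , -1.58487684],
       [ 0.        ,  0.        ,  0.        ,  1.        ]])}
top {'fx': 487.6925077017798, 'fy': 487.6925077017798, 'cx': 322.7981557905761, 'cy': 203.21075809150156, 'extrinsics': array([[-0.00602579, -0.9999665 , -0.00554012,  0.07566703],
       [ 0.98891493, -0.00678097,  0.14832831, -0.48052202],
       [-0.14836091, -0.00458491,  0.98892266, -1.24369048],
       [ 0.        ,  0.        ,  0.        ,  1.        ]])}
{'time_s': 0.1, 'joint_pos': array([-1.11519915,  0.6899041 , -0.19452136,  1.56627371,  0.15728862,
        0.90250205, -0.21511057]), 'qvel': array([-0.00117211, -0.00195404,  0.00146776, -0.00422163, -0.0012672 ,
       -0.00044608,  0.00011286]), 'joint_torque': array([-3.86433065e-03, -5.40598118e+01, -1.27171833e+00, -1.58983219e+01,
        9.34787211e-03,  4.42988254e-03, -1.48724740e-05]), 'tool_pos': array([0.25566752, 0.56965473, 0.23055282]), 'tool_rot': array([ 2.63634591e+00,  1.70671871e+00, -2.13327395e-03]), 'force': array([-0.33197869, -0.54259943,  0.47001243]), 'wrist_torque': array([-0.02374625, -0.01800811, -0.0275332 ]), 'grip_width': 1.0025895369108049}
```

View pics/scene0.png

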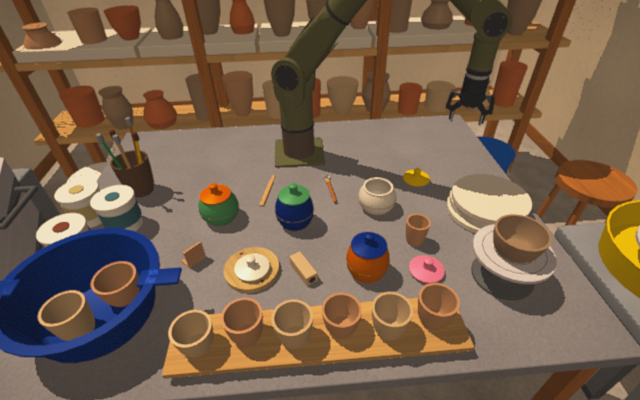

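View pics/top0.png

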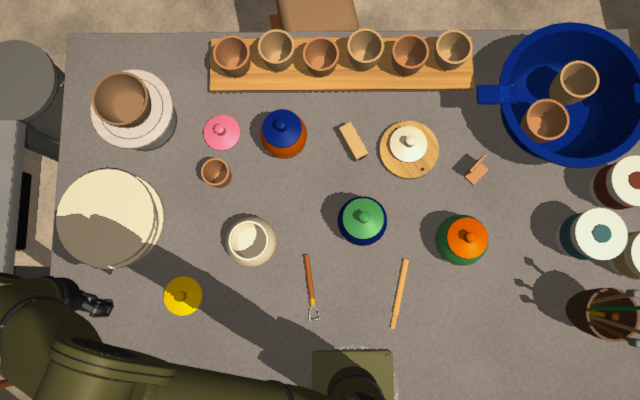

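The scene view shows orange on green at (217,200), green on blue at (294,205), blue on amber at (368,255), the white jar open at (378,195), and the white lid on the bat at (252,267). In the top view the same things are at (465,238), (363,218), (283,130), (251,240) and (408,145). Pink and yellow are decoys. Next I'll enlarge to read the knobs.

```bash
python3 - <<'E'
import cv2,numpy as np
def crop(f,x,y,w,h,s):
    return cv2.resize(cv2.imread(f)[y:y+h,x:x+w],None,fx=s,fy=s,interpolation=cv2.INTER_CUBIC)
def grid(im,x,y,s):
    for i in range(0,im.shape[1],10*s): cv2.putText(im,str(x+i//s),(i,8),0,.3,(255,255,255),1) if (i//s)%20==0 else 0; cv2.line(im,(i,0),(i,im.shape[0]),(200,200,200) ,1) if (i//s)%20==0 else 0
    for i in range(0,im.shape[0],20*s): cv2.putText(im,str(y+i//s),(0,i+10),0,.3,(255,255,255),1);cv2.line(im,(0,i),(im.shape[1],i),(200,200,200),1)
    return im
cv2.imwrite("pics/s1.png",grid(crop("pics/scene0.png",190,170,220,120,3),190,170,3)) 
cv2.imwrite("pics/t1.png",grid(crop("pics/top0.png",220,100,280,180,2) if 0 else cv2.resize(cv2.imread("pics/top0.png")[100:280,220:500],None,fx=2.8571428,fy=2.8571428,interpolation=cv2.INTER_CUBIC),220,100,1) if 0 else grid(crop("pics/top0.png",220,100,266,180,3),220,100,3))
E
```

```text
(no output)
```

View pics/s1.png

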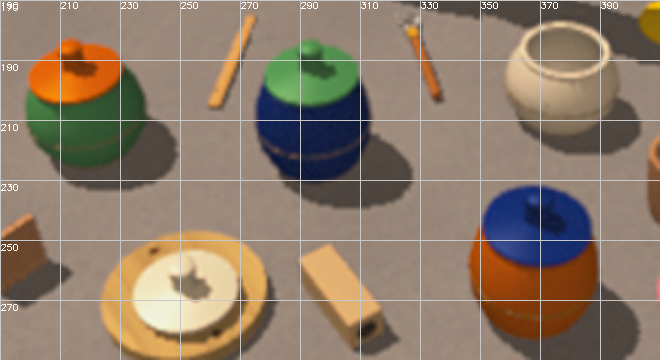

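View pics/t1.png

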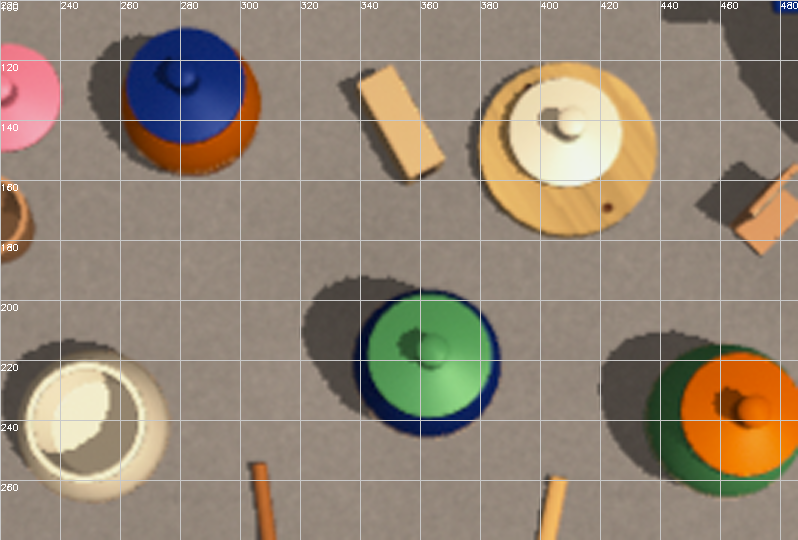

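Read-offs, giving flange-circle centres as top / scene pixels: blue lid (281.8,128.2)/(368.8,247); white lid (408,143.7)/(252.2,269.4); green (363.2,218.3)/(294.2,194.6); amber (467.5,238)/(215.5,193.7); white jar rim (248,240)/(379.2,186.8).

```bash
cat > h.py <<'E'
import numpy as np,cv2
from workcell import *
from scipy.spatial.transform import Rotation as R
def PM(n):
    m=camera_model(n);K=np.array([[m["fx"],0,m["cx"]],[0,m["fy"],m["cy"]],[0,0,1]])
    return K@np.diag([1,-1,-1.])@m["extrinsics"][:3]
def tri(t,s):
    X=cv2.triangulatePoints(PM("top"),PM("scene"),np.array(t,float).reshape(2,1),np.array(s,float).reshape(2,1));return (X[:3]/X[3])[:,0]
def at(n,p,z): # point on plane z
    P=PM(n);H=np.c_[P[:,0],P[:,1],P[:,2]*z+P[:,3]];q=np.linalg.solve(H,[p[0],p[1],1]);return q[:2]/q[2]
def proj(n,X):
    q=PM(n)@np.r_[X,1];return q[:2]/q[2]
def go(x): # cm shift in tool axes to TCP target, with state
    s=state();r=R.from_rotvec(s["tool_rot"]);d=r.inv().apply(np.array(x)-s["tool_pos"])*100
    print("target",np.round(x,3),"shift cm",np.round(d,2),"t",round(s["time_s"],2),"yaw x-axis",np.round(r.as_matrix()[:,0],2))
E
python3 - <<'E'
from h import *
for n,t,s,z in [("blue on amber",(281.8,128.2),(368.8,247),.11),("white on bat",(408,143.7),(252.2,269.4),.03),("green on blue",(363.2,218.3),(294.2,194.6),.118),("amber on green",(467.5,238),(215.5,193.7),.102),("white jar rim",(248,240),(379.2,186.8),.092)]:
    print(n,tri(t,s).round(4),"top@z",at("top",t,z).round(4),"scene@z",at("scene",s,z).round(4))
print("bat",at("top",(408.5,150),.018))
s=state();print(R.from_rotvec(s["tool_rot"]).as_matrix().round(3))
E
```

```text
blue on amber [0.6652 0.1755 0.1013] top@z [0.6625 0.1748] scene@z [0.6731 0.1734]
white on bat [ 0.6447 -0.1585  0.0193] top@z [ 0.6418 -0.157 ] scene@z [ 0.6539 -0.1559]
green on blue [ 0.431  -0.0256  0.1158] top@z [ 0.4308 -0.0262] scene@z [ 0.4339 -0.0241]
amber on green [ 0.3822 -0.2824  0.1015] top@z [ 0.3822 -0.2827] scene@z [ 0.3831 -0.2813]
white jar rim [0.3821 0.2605 0.0865] top@z [0.3815 0.2585] scene@z [0.3889 0.2607]
bat [ 0.62755632 -0.15987672]
[[ 0.409  0.912 -0.001]
 [ 0.912 -0.409 -0.002]
 [-0.002  0.    -1.   ]]
```

White is on the bat near (0.643,-0.157); heights agree with the text to about 1 cm. I'm moving above it: d=(+38.7,-72.7) cm gives tool (-50.5, 65.0).

```bash
python3 -m handwheel '0 0 0 -25 32 1 1;0 0 0 -25 32 1 1;0 0 0 -25 32 1 1;0 0 0 -25 32 1 1;0 0 0 -25 32 1 1;0 0 0 -25 32 1 1;0 0 0 -25 32 1 1;0 0 0 -50.5 65 8 1;0 0 0 -50.5 65 8 1;0 0 0 -50.5 65 8 1;0 0 0 -50.5 65 8 1;0 0 0 -50.5 65 8 1;0 0 0 -50.5 65 8 1;0 0 0 -50.5 65 8 1;0 0 0 -50.5 65 8 1;0 0 0 -50.5 65 8 1;0 0 0 -50.5 65 8 1' 30
python3 - <<'E'
from h import *
for k,p,z in [("blue",(281,126),.155),("white",(409.5,141),.068),("green",(364,216.5),.165),("amber",(470.5,236.5),.15)]: print(k,at("top",p,z).round(4))
go([.643,-.157,.15]); print(state()["joint_pos"].round(2))
im=camera("scene");cv2.imwrite("pics/s2.png",cv2.resize(im[150:310,170:350,::-1],None,fx=3,fy=3))
E
```

```text
time_s: 2.22
tool_pos: [0.6419, -0.1543, 0.1515]
tool_rot: [-2.634, -1.71, -0.001]
force: [-0.1, -0.1, -0.2]
grip_width: 0.998
blue [0.6541 0.1727]
white [ 0.6385 -0.1544]
green [ 0.4295 -0.0245]
amber [ 0.3821 -0.276 ]
target [ 0.643 -0.157  0.15 ] shift cm [-0.2   0.21  0.15] t 2.23 yaw x-axis [0.41 0.91 0.  ]
[ 0.32  0.84 -0.29  1.52  0.29  0.83  1.08]
```

View pics/s2.png

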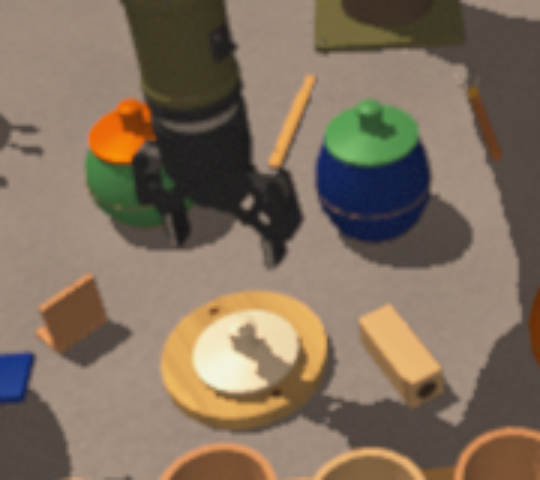

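The open jaws hang over the white lid, with fingertips near scene pixels (229,230) and (261,238); the lid is centred at (252,267) on the bat. I'm descending and gripping.

```bash
python3 -m handwheel '0 0 0 0 0 4 1;0 0 0 0 0 7 1;0 0 0 0 0 9 1;0 0 0 0 0 10 1;0 0 0 0 0 10.6 1;0 0 0 0 0 10.6 1;0 0 0 0 0 10.6 .6;0 0 0 0 0 10.6 0.1;0 0 0 0 0 10.6 0;0 0 0 0 0 10.6 0;0 0 0 0 0 10.6 0;0 0 0 0 0 10.6 0;0 0 0 0 0 10.6 0' 40
python3 - <<'E'
from h import *
print(proj("scene",[.642,-.1543,.163]))
im=camera("scene");cv2.imwrite("pics/s3.png",cv2.resize(im[200:300,190:310,::-1],None,fx=5,fy=5))
E
```

```text
time_s: 3.9
tool_pos: [0.6424, -0.1567, 0.0457]
tool_rot: [2.637, 1.707, 0.001]
force: [-1.2, -0.0, 5.4]
grip_width: 0.288
[246.10179372 233.60028563]
```

View pics/s3.png

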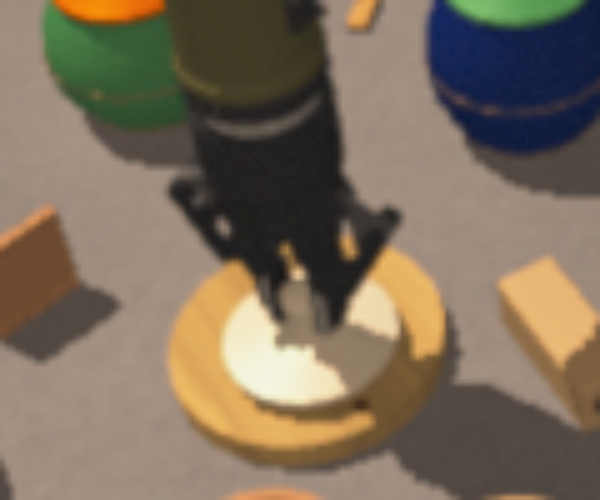

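White knob gripped (opening 0.288). The projection of the jaw centre matches the picture, so the calibration is good. Lift, carry above the white jar.

```bash
python3 -m handwheel '0 0 0 0 0 -2 0;0 0 0 0 0 -7 0;0 0 0 0 0 -12 0;0 0 0 0 0 -17 0;0 0 0 5 -8 -17 0;0 0 0 10 -15 -17 0;0 0 0 15 -22 -17 0;0 0 0 20 -29 -17 0;0 0 0 24 -36 -17 0;0 0 0 27.3 -40.6 -16 0;0 0 0 27.3 -40.6 -14 0;0 0 0 27.3 -40.6 -14 0;0 0 0 27.3 -40.6 -14 0;0 0 0 27.3 -40.6 -14 0;0 0 0 27.3 -40.6 -14 0'
python3 - <<'E'
from h import *
go([.3835,.259,.12])
im=camera("scene")[120:240,310:450,::-1];jm=camera("top")[190:290,190:330,::-1]
cv2.imwrite("pics/s4.png",np.vstack([cv2.resize(im,None,fx=3,fy=3),cv2.resize(jm,None,fx=2.4*1.25,fy=2.4)]))
E
```

```text
time_s: 5.82
tool_pos: [0.3846, 0.2572, 0.1857]
tool_rot: [2.639, 1.703, 0.001]
force: [0.5, -0.5, -2.5]
grip_width: 0.29
target [0.384 0.259 0.12 ] shift cm [ 0.12 -0.18  6.57] t 5.83 yaw x-axis [ 0.41  0.91 -0.  ]
```

View pics/s4.png

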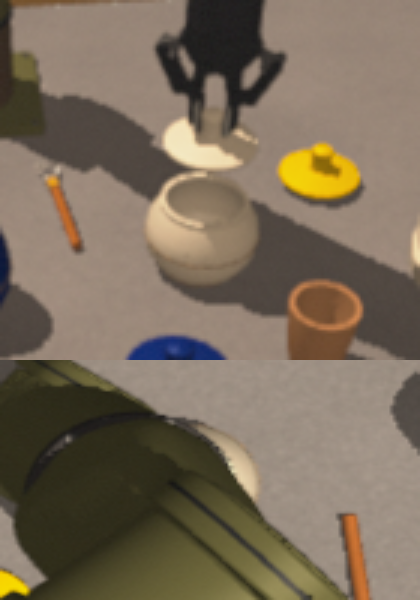

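The lid is held level above the open white jar. The rim's scene centre is about (378.2,187.3) and the lid flange's about (380,166.7).

```bash
python3 - <<'E'
from h import *
print(at("scene",(378.4,187.1),.092),at("scene",(380.1,166.7),.168), at("top",(248,240),.092))
E
```

```text
[0.39024358 0.25768033] [0.38054394 0.25873826] [0.38154375 0.25852332]
```

```bash
python3 -m handwheel '0 0 0 0 -.05 3 0;0 0 0 0 -.05 5 0;0 0 0 0 -.05 6 0;0 0 0 0 -.05 6.3 0;0 0 0 0 -.05 6.6 0;0 0 0 0 -.05 6.9 0;0 0 0 0 -.05 7.1 0;0 0 0 0 -.05 7.1 0;0 0 0 0 -.05 7.1 0'
python3 - <<'E'
from h import *
im=camera("scene")[150:230,330:430,::-1]
cv2.imwrite("pics/s5.png",cv2.resize(im,None,fx=5,fy=5))
E
```

```text
time_s: 7.05
tool_pos: [0.3831, 0.259, 0.1144]
tool_rot: [-2.637, -1.707, -0.0]
force: [1.7, 0.1, -1.8]
grip_width: 0.291
```

View pics/s5.png

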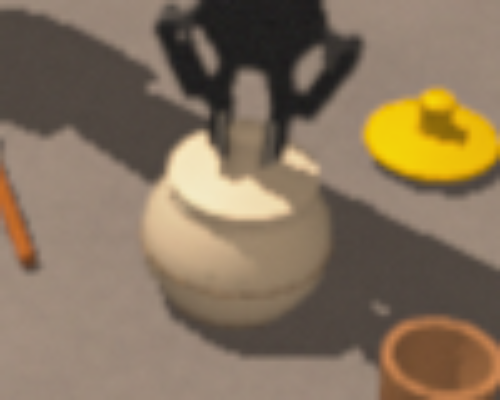

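The lid is entering the mouth with no contact force. I'm lowering it the last millimetres, then releasing and rising slowly.

```bash
python3 -m handwheel '0 0 0 0 0 .15 0;0 0 0 0 0 .3 0;0 0 0 0 0 .4 0;0 0 0 0 0 .5 0;0 0 0 0 0 .5 0;0 0 0 0 0 .5 0'
```

```text
time_s: 7.85
tool_pos: [0.383, 0.2589, 0.1096]
tool_rot: [2.637, 1.707, 0.0]
force: [-1.9, 0.1, 4.8]
grip_width: 0.287
```

```bash
python3 -m handwheel '0 0 0 0 0 0 .45;0 0 0 0 0 0 .7;0 0 0 0 0 0 1;0 0 0 0 0 -1 1;0 0 0 0 0 -3 1;0 0 0 0 0 -7 1;0 0 0 0 0 -12 1;0 0 0 0 0 -12 1;0 0 0 0 0 -12 1'
python3 - <<'E'
from h import *
im=camera("scene")[150:230,330:430,::-1]
cv2.imwrite("pics/s6.png",cv2.resize(im,None,fx=5,fy=5))
go([.382,-.279,.21]);go([.382,-.279,.13])
E
```

```text
time_s: 8.98
tool_pos: [0.3829, 0.2585, 0.2295]
tool_rot: [2.637, 1.707, 0.0]
force: [0.2, -0.6, 0.2]
grip_width: 1.0
target [ 0.382 -0.279  0.21 ] shift cm [-49.03  21.95   1.94] t 9.03 yaw x-axis [ 0.41  0.91 -0.  ]
target [ 0.382 -0.279  0.13 ] shift cm [-49.02  21.96   9.94] t 9.03 yaw x-axis [ 0.41  0.91 -0.  ]
```

View pics/s6.png

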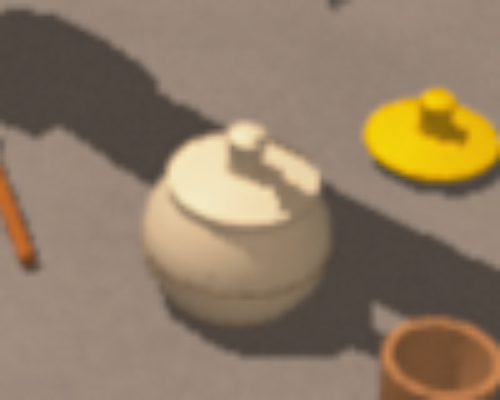

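White lid sits flush and centred on the white jar. Next is amber on green, going around via (0.5,0) to stay within reach.

```bash
python3 -m handwheel '0 0 0 -6 7 0 1;0 0 0 -10 12 0 1;0 0 0 -14 17 0 1;0 0 0 -18.8 21.3 0 1;0 0 0 -24 22 0 1;0 0 0 -30 22.5 0 1;0 0 0 -36 22.5 0 1;0 0 0 -42 22.3 0 1;0 0 0 -49.1 22 0 1;0 0 0 -49.1 22 2 1;0 0 0 -49.1 22 6 1;0 0 0 -49.1 22 8 1;0 0 0 -49.1 22 9 1;0 0 0 -49.1 22 9 1;0 0 0 -49.1 22 9 1;0 0 0 -49.1 22 9 1'
python3 - <<'E'
from h import *
go([.382,-.280,.119]);print(state()["joint_pos"].round(2))
im=camera("scene")[150:230,160:280,::-1]
cv2.imwrite("pics/s7.png",cv2.resize(im,None,fx=5,fy=5))
E
```

```text
time_s: 11.02
tool_pos: [0.3832, -0.2794, 0.1399]
tool_rot: [2.636, 1.706, 0.001]
force: [-0.4, 0.8, 0.4]
grip_width: 0.996
target [ 0.382 -0.28   0.119] shift cm [-0.11 -0.09  2.09] t 11.03 yaw x-axis [ 0.41  0.91 -0.  ]
[ 0.69  0.66 -0.24  2.1   0.37  0.42  1.3 ]
```

View pics/s7.png

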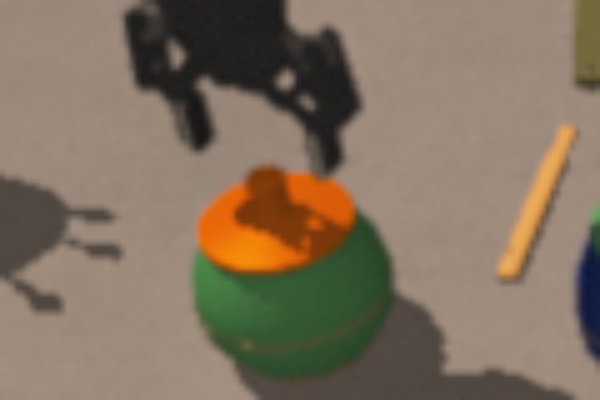

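The jaws straddle the amber knob (knob top at about scene (213,185)). Going down and gripping.

```bash
python3 -m handwheel '0 0 0 0 0 1 1;0 0 0 0 0 2 1;0 0 0 0 0 2 1;0 0 0 0 0 2 .6;0 0 0 0 0 2 .3;0 0 0 0 0 2 .1;0 0 0 0 0 2 0;0 0 0 0 0 2 0;0 0 0 0 0 2 0'; python3 -m handwheel '0 0 0 0 0 -1 0;0 0 0 0 0 -3 0;0 0 0 0 0 -7 0;0 0 0 0 0 -11 0;0 0 0 0 0 -11 0'
python3 - <<'E'
from h import *
go([.63,-.158,.23])
E
```

```text
time_s: 12.2
tool_pos: [0.3828, -0.2794, 0.1196]
tool_rot: [2.637, 1.707, 0.0]
force: [-1.1, 0.3, 5.6]
grip_width: 0.289
time_s: 12.82
tool_pos: [0.3844, -0.2799, 0.232]
tool_rot: [2.633, 1.704, 0.005]
force: [0.1, -0.7, -2.6]
grip_width: 0.29
target [ 0.63  -0.158  0.23 ] shift cm [21.19 17.41  0.3 ] t 12.82 yaw x-axis [ 0.41  0.91 -0.  ]
```

Amber lid held. To the bat.

```bash
python3 -m handwheel '0 0 0 5 4 0 0;0 0 0 10 8 0 0;0 0 0 15 12 0 0;0 0 0 20 16 0 0;0 0 0 21.2 17.4 4 0;0 0 0 21.2 17.4 9 0;0 0 0 21.2 17.4 14 0;0 0 0 21.2 17.4 16.5 0;0 0 0 21.2 17.4 17.3 0;0 0 0 21.2 17.4 17.7 0;0 0 0 21.2 17.4 17.7 0'; python3 -m handwheel '0 0 0 0 0 .2 0;0 0 0 0 0 .4 0;0 0 0 0 0 .6 0;0 0 0 0 0 .8 0;0 0 0 0 0 .8 0'
```

```text
time_s: 14.2
tool_pos: [0.6289, -0.157, 0.0531]
tool_rot: [2.637, 1.707, 0.002]
force: [0.3, -0.3, -2.5]
grip_width: 0.288
time_s: 14.82
tool_pos: [0.6286, -0.157, 0.0476]
tool_rot: [2.636, 1.706, 0.001]
force: [-6.1, 2.3, 20.5]
grip_width: 0.288
```

```bash
python3 -m handwheel '0 0 0 0 0 -.15 0;0 0 0 0 0 -.15 .5;0 0 0 0 0 -.15 1;0 0 0 0 0 -.2 1;0 0 0 0 0 -2 1;0 0 0 0 0 -6 1;0 0 0 0 0 -12 1;0 0 0 5 0 -18 1;0 0 0 10 0 -18 1;0 0 0 15 0 -18 1;0 0 0 20 0 -18 1;0 0 0 20 0 -18 1;0 0 0 20 0 -18 1'
python3 - <<'E'
from h import *
im=camera("scene")[170:300,180:330,::-1];jm=camera("top")[100:280,340:500,::-1]
a=cv2.resize(im,None,fx=4,fy=4);b=cv2.resize(jm,None,fx=3,fy=3)
cv2.imwrite("pics/s8.png",a);cv2.imwrite("pics/t8.png",b)
go([.43,-.0255,.23])
E
```

```text
time_s: 16.45
tool_pos: [0.7101, 0.0248, 0.225]
tool_rot: [2.636, 1.707, -0.0]
force: [-0.9, 0.6, -0.6]
grip_width: 1.001
target [ 0.43  -0.026  0.23 ] shift cm [-15.96 -23.51  -0.52] t 16.55 yaw x-axis [ 0.41  0.91 -0.  ]
```

View pics/t8.png

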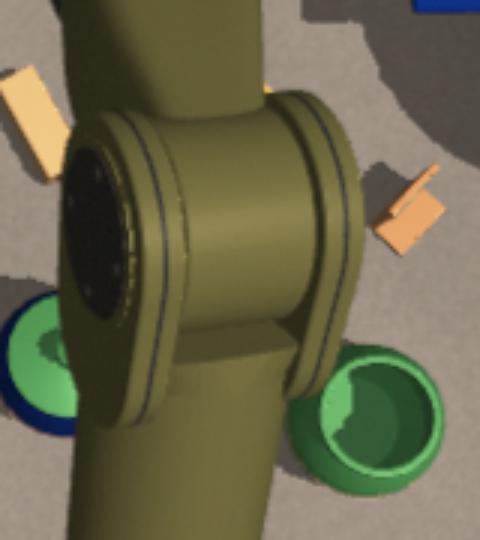

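Green jar is open and undisturbed; its rim centre is at top pixel (466.8,238.8). Next, the green lid on the blue jar at (0.430,-0.0255).

```bash
python3 -c "
from h import *
print(at('top',(466.8,238.8),.1))"; python3 -m handwheel '0 0 0 -4 -6 -.5 1;0 0 0 -8 -11 -.5 1;0 0 0 -12 -17 -.5 1;0 0 0 -16 -23.5 -.5 1;0 0 0 -16 -23.5 -.5 1;0 0 0 -16 -23.5 3 1;0 0 0 -16 -23.5 5.5 1;0 0 0 -16 -23.5 6.5 1;0 0 0 -16 -23.5 6.5 1;0 0 0 -16 -23.5 6.5 1'
python3 - <<'E'
from h import *
go([.43,-.0255,.135]);print(state()["joint_pos"].round(2))
im=camera("scene")[150:230,240:360,::-1]
cv2.imwrite("pics/s9.png",cv2.resize(im,None,fx=5,fy=5))
E
```

```text
[ 0.38043149 -0.28149983]
time_s: 17.8
tool_pos: [0.4309, -0.0245, 0.16]
tool_rot: [2.637, 1.706, 0.002]
force: [0.5, 0.1, -0.3]
grip_width: 1.003
target [ 0.43  -0.026  0.135] shift cm [-0.13 -0.04  2.5 ] t 17.8 yaw x-axis [0.41 0.91 0.  ]
[ 0.1   0.59 -0.23  2.2   0.34  0.39  0.73]
```

View pics/s9.png

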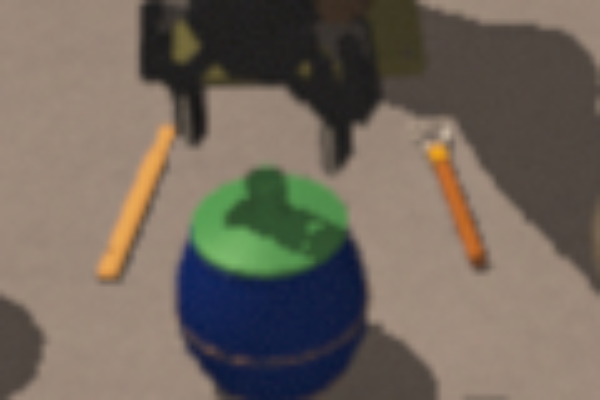

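The jaws straddle the green knob (knob at crop x 265, finger midpoint about 265). Grip and lift.

```bash
python3 -m handwheel '0 0 0 -.1 0 1.2 1;0 0 0 -.1 0 2.4 1;0 0 0 -.1 0 2.4 1;0 0 0 -.1 0 2.4 .6;0 0 0 -.1 0 2.4 .3;0 0 0 -.1 0 2.4 .1;0 0 0 -.1 0 2.4 0;0 0 0 -.1 0 2.4 0;0 0 0 -.1 0 2.4 0'; python3 -m handwheel '0 0 0 0 0 -1 0;0 0 0 0 0 -3 0;0 0 0 0 0 -7 0;0 0 0 0 0 -10 0;0 0 0 0 0 -10 0;0 0 0 0 0 -10 0'
python3 - <<'E'
from h import *
go([.381,-.281,.23])
E
```

```text
time_s: 18.98
tool_pos: [0.4301, -0.0251, 0.1357]
tool_rot: [2.637, 1.707, 0.001]
force: [-0.9, 0.3, 5.2]
grip_width: 0.289
time_s: 19.73
tool_pos: [0.4291, -0.0254, 0.2348]
tool_rot: [-2.637, -1.707, 0.002]
force: [0.5, 0.9, -1.8]
grip_width: 0.288
target [ 0.381 -0.281  0.23 ] shift cm [-25.28   6.08   0.49] t 19.73 yaw x-axis [ 0.41  0.91 -0.  ]
```

```bash
python3 -m handwheel '0 0 0 -6 1.5 0 0;0 0 0 -12 3 0 0;0 0 0 -18 4.5 0 0;0 0 0 -23 5.5 0 0;0 0 0 -25.3 6.1 0 0;0 0 0 -25.3 6.1 2 0;0 0 0 -25.3 6.1 6 0;0 0 0 -25.3 6.1 9 0;0 0 0 -25.3 6.1 9.5 0;0 0 0 -25.3 6.1 9.5 0;0 0 0 -25.3 6.1 9.5 0'
python3 - <<'E'
from h import *
go([.381,-.281,.1196])
E
```

```text
time_s: 21.1
tool_pos: [0.3825, -0.2812, 0.1411]
tool_rot: [2.636, 1.706, 0.001]
force: [0.3, -0.1, -2.1]
grip_width: 0.286
target [ 0.381 -0.281  0.12 ] shift cm [-0.04 -0.15  2.15] t 21.1 yaw x-axis [ 0.41  0.91 -0.  ]
```

```bash
python3 -m handwheel '0 0 0 0 -.1 .6 0;0 0 0 0 -.1 1 0;0 0 0 0 -.1 1.3 0;0 0 0 0 -.1 1.6 0;0 0 0 0 -.1 1.8 0;0 0 0 0 -.1 1.9 0;0 0 0 0 -.1 1.9 0'; python3 -m handwheel '0 0 0 0 0 .1 0;0 0 0 0 0 .2 0;0 0 0 0 0 .25 0;0 0 0 0 0 .25 0'
```

```text
time_s: 21.98
tool_pos: [0.3811, -0.2805, 0.1212]
tool_rot: [-2.637, -1.707, -0.0]
force: [0.0, -0.9, -1.7]
grip_width: 0.287
time_s: 22.48
tool_pos: [0.3811, -0.2806, 0.1197]
tool_rot: [2.636, 1.707, 0.0]
force: [-1.8, 2.1, 9.5]
grip_width: 0.287
```

```bash
python3 -m handwheel '0 0 0 0 0 -.1 0;0 0 0 0 0 -.1 .5;0 0 0 0 0 -.1 1;0 0 0 0 0 -.1 1;0 0 0 0 0 -2 1;0 0 0 0 0 -6 1;0 0 0 0 0 -12 1;0 0 0 0 0 -12 1'
python3 - <<'E'
from h import *
for z in(.14,.15): print(at("top",(280.7,125.7),z))
go([.659,.174,.23]);go([.5,0.05,.23])
E
```

```text
time_s: 23.48
tool_pos: [0.3836, -0.2818, 0.2425]
tool_rot: [2.631, 1.702, 0.006]
force: [0.7, 0.1, -0.1]
grip_width: 1.002
[0.6595937  0.17484475]
[0.65642174 0.17391379]
target [0.659 0.174 0.23 ] shift cm [52.87  6.43  1.26] t 23.48 yaw x-axis [ 0.41  0.91 -0.  ]
target [0.5  0.05 0.23] shift cm [35.04 -2.99  1.19] t 23.48 yaw x-axis [ 0.41  0.91 -0.  ]
```

```bash
python3 -m handwheel '0 0 0 6 1 0 1;0 0 0 12 2 0 1;0 0 0 18 3 0 1;0 0 0 24 4 0 1;0 0 0 30 4.5 0 1;0 0 0 36 5 0 1;0 0 0 42 5.5 0 1;0 0 0 48 6 0 1;0 0 0 52.9 6.4 0 1;0 0 0 52.9 6.4 3 1;0 0 0 52.9 6.4 7 1;0 0 0 52.9 6.4 8.5 1;0 0 0 52.9 6.4 8.5 1;0 0 0 52.9 6.4 8.5 1'
python3 - <<'E'
from h import *
go([.659,.174,.1275])
im=camera("scene")[190:290,310:430,::-1];jm=camera("top")[170:290,330:510,::-1]
cv2.imwrite("pics/s10.png",np.hstack([cv2.resize(im,(400,333)),cv2.resize(jm,(400,267))[:267] if 0 else cv2.copyMakeBorder(cv2.resize(jm,(400,267)),0,66,0,0,0)]))
E
```

```text
time_s: 25.22
tool_pos: [0.657, 0.1763, 0.1552]
tool_rot: [2.637, 1.707, 0.004]
force: [0.2, -0.5, -0.6]
grip_width: 1.001
target [0.659 0.174 0.128] shift cm [-0.13  0.27  2.78] t 25.23 yaw x-axis [0.41 0.91 0.  ]
```

View pics/s10.png

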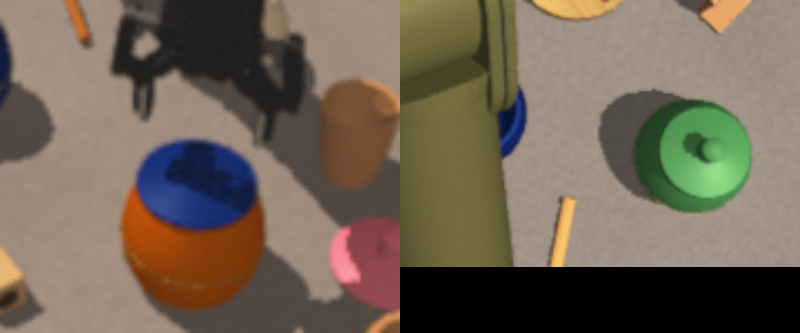

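Green now sits flush on the green jar. The jaws hover over the blue knob, with the finger midpoint near scene (370.6,227.5).

```bash
python3 - <<'E'
from h import *
print(proj("scene",[.657,.1763,.168]),proj("scene",[.66,.1745,.15]),proj("scene",[.66,.1745,.145]), proj("scene",[.66,.1745,.108]))
im=cv2.imread("pics/scene0.png")[222:270,345:395]
cv2.imwrite("pics/kb.png",cv2.resize(np.clip(im*1.7,0,255).astype(np.uint8),None,fx=10,fy=10,interpolation=cv2.INTER_CUBIC))
E
```

```text
[370.2643625  227.60516989] [369.33986104 233.22919209] [369.21455136 234.54134786] [368.31217191 243.9904373 ]
```

View pics/kb.png

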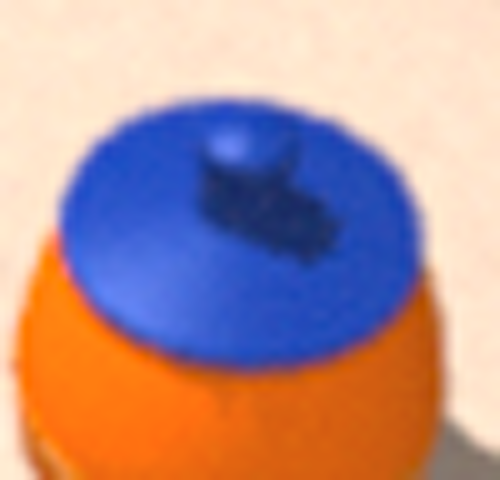

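The blue knob top centre is at about scene (369.8,236), consistent with x≈0.662. I'm shifting 4 mm and gripping.

```bash
python3 -m handwheel '0 0 0 0 .45 1.2 1;0 0 0 0 .45 2.7 1;0 0 0 0 .45 2.7 1;0 0 0 0 .45 2.7 .6;0 0 0 0 .45 2.7 .3;0 0 0 0 .45 2.7 .1;0 0 0 0 .45 2.7 0;0 0 0 0 .45 2.7 0;0 0 0 0 .45 2.7 0'; python3 -m handwheel '0 0 0 0 0 -1 0;0 0 0 0 0 -3 0;0 0 0 0 0 -7 0;0 0 0 0 0 -11 0;0 0 0 0 0 -11 0;0 0 0 0 0 -11 0'
python3 - <<'E'
from h import *
go([.43,-.0255,.23])
im=camera("scene")[150:290,260:430,::-1];jm=camera("top")[80:290,240:400,::-1]
cv2.imwrite("pics/s11.png",np.hstack([cv2.resize(im,(510,420)),cv2.resize(jm,(320,420))])[:,:800])
E
```

```text
time_s: 26.45
tool_pos: [0.6605, 0.1744, 0.1274]
tool_rot: [2.637, 1.707, 0.002]
force: [-0.7, 0.2, 4.5]
grip_width: 0.286
time_s: 27.2
tool_pos: [0.6596, 0.1737, 0.2368]
tool_rot: [-2.637, -1.707, 0.001]
force: [0.3, 0.5, -2.8]
grip_width: 0.289
target [ 0.43  -0.026  0.23 ] shift cm [-27.57 -12.79   0.7 ] t 27.2 yaw x-axis [ 0.41  0.91 -0.  ]
```

View pics/s11.png

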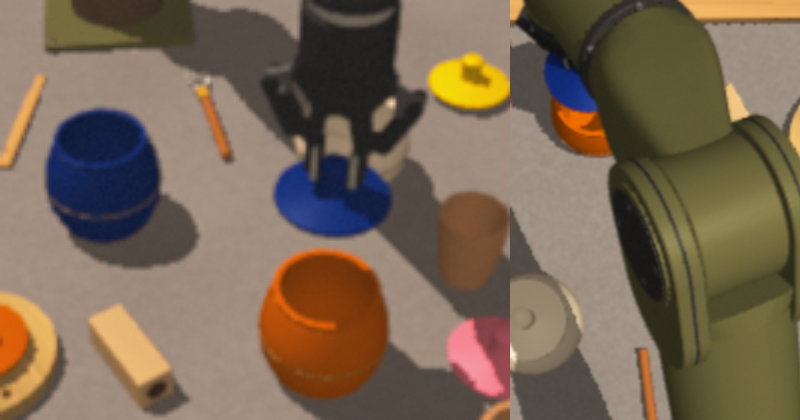

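The blue lid is held level, and the blue and amber jars are open and standing. Carrying it to the blue jar.

```bash
python3 -m handwheel '0 0 0 -5 -2.5 0 0;0 0 0 -10 -5 0 0;0 0 0 -16 -7.5 0 0;0 0 0 -21 -10 0 0;0 0 0 -25.5 -12 0 0;0 0 0 -27.6 -12.8 0 0;0 0 0 -27.6 -12.8 3 0;0 0 0 -27.6 -12.8 6 0;0 0 0 -27.6 -12.8 7.8 0;0 0 0 -27.6 -12.8 7.8 0;0 0 0 -27.6 -12.8 7.8 0'
python3 - <<'E'
from h import *
go([.4305,-.0255,.1355])
E
```

```text
time_s: 28.68
tool_pos: [0.4305, -0.0253, 0.159]
tool_rot: [-2.637, -1.707, -0.0]
force: [0.1, -0.2, -1.4]
grip_width: 0.287
target [ 0.43  -0.026  0.136] shift cm [-0.02  0.01  2.35] t 28.68 yaw x-axis [0.41 0.91 0.  ]
```

```bash
python3 -m handwheel '0 0 0 0 0 .7 0;0 0 0 0 0 1.1 0;0 0 0 0 0 1.4 0;0 0 0 0 0 1.7 0;0 0 0 0 0 1.9 0;0 0 0 0 0 2.1 0;0 0 0 0 0 2.1 0'; python3 -m handwheel '0 0 0 0 0 .1 0;0 0 0 0 0 .2 0;0 0 0 0 0 .3 0;0 0 0 0 0 .3 0'
```

```text
time_s: 29.55
tool_pos: [0.4303, -0.0253, 0.1377]
tool_rot: [-2.637, -1.707, 0.0]
force: [-0.8, -0.3, -1.3]
grip_width: 0.287
time_s: 30.05
tool_pos: [0.4304, -0.0254, 0.1353]
tool_rot: [2.637, 1.707, 0.001]
force: [-1.7, 0.4, 6.1]
grip_width: 0.293
```

Seated by height and force. Release, rise, and go above the amber lid on the bat at (0.6286,-0.157).

```bash
python3 -m handwheel '0 0 0 0 0 -.1 0;0 0 0 0 0 -.1 .5;0 0 0 0 0 -.1 1;0 0 0 0 0 -.1 1;0 0 0 0 0 -2 1;0 0 0 0 0 -6 1;0 0 0 0 0 -10 1;0 0 0 0 0 -10 1'
python3 - <<'E'
from h import *
go([.6286,-.157,.1]);go([.6286,-.157,.0475])
E
```

```text
time_s: 31.05
tool_pos: [0.4321, -0.0253, 0.237]
tool_rot: [2.635, 1.705, 0.008]
force: [0.3, -1.1, -1.0]
grip_width: 1.005
target [ 0.629 -0.157  0.1  ] shift cm [-4.   23.25 13.82] t 31.05 yaw x-axis [0.41 0.91 0.  ]
target [ 0.629 -0.157  0.048] shift cm [-4.01 23.22 19.07] t 31.05 yaw x-axis [0.41 0.91 0.  ]
```

```bash
python3 -m handwheel '0 0 0 -1 6 0 1;0 0 0 -2 12 0 1;0 0 0 -3 18 0 1;0 0 0 -4 23.3 0 1;0 0 0 -4 23.3 4 1;0 0 0 -4 23.3 9 1;0 0 0 -4 23.3 13 1;0 0 0 -4 23.3 16 1;0 0 0 -4 23.3 18 1;0 0 0 -4 23.3 19 1;0 0 0 -4 23.3 19 1;0 0 0 -4 23.3 19 .6;0 0 0 -4 23.3 19 .3;0 0 0 -4 23.3 19 .1;0 0 0 -4 23.3 19 0;0 0 0 -4 23.3 19 0;0 0 0 -4 23.3 19 0;0 0 0 -4 23.3 19 0'
python3 - <<'E'
from h import *
go([.6605,.1745,.23])
im=camera("scene")[150:290,190:330,::-1];jm=camera("top")[90:260,225:405,::-1]
cv2.imwrite("pics/s12.png",np.hstack([cv2.resize(im,(340,340)),cv2.resize(jm,(450,425))[:340]]))
E
```

```text
time_s: 33.3
tool_pos: [0.627, -0.1573, 0.0455]
tool_rot: [2.637, 1.707, 0.001]
force: [-0.4, 0.3, 5.8]
grip_width: 0.288
target [0.66  0.174 0.23 ] shift cm [ 31.65 -10.51 -18.45] t 33.3 yaw x-axis [0.41 0.91 0.  ]
```

View pics/s12.png

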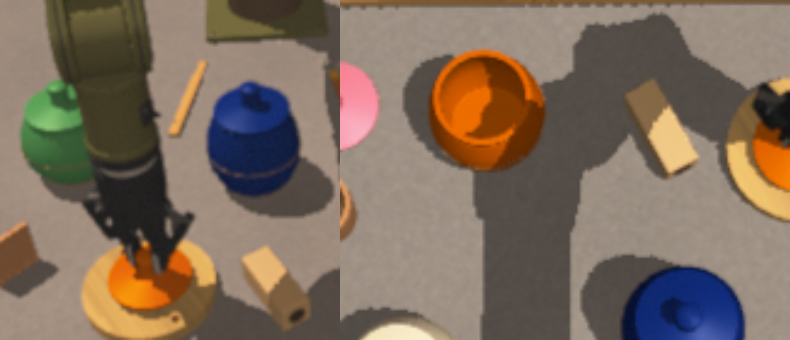

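Blue on blue is flush, amber is gripped, and the amber jar's rim is at about top (282.6,129.4), which gives roughly (0.660,0.174). Carry.

```bash
python3 -m handwheel '0 0 0 0 0 -2 0;0 0 0 0 0 -6 0;0 0 0 0 0 -12 0;0 0 0 0 0 -18 0;0 0 0 6 -2 -18.5 0;0 0 0 11.5 -4 -18.5 0;0 0 0 17 -6 -18.5 0;0 0 0 22.5 -8 -18.5 0;0 0 0 28 -9.5 -18.5 0;0 0 0 31.6 -10.5 -18.5 0;0 0 0 31.6 -10.5 -15 0;0 0 0 31.6 -10.5 -11 0;0 0 0 31.6 -10.5 -10 0;0 0 0 31.6 -10.5 -10 0;0 0 0 31.6 -10.5 -10 0'
python3 - <<'E'
from h import *
print(at("top",(282.6,129.4),.108))
go([.6605,.174,.1255])
im=camera("scene")[190:290,310:430,::-1]
cv2.imwrite("pics/s13.png",cv2.resize(im,None,fx=5,fy=5))
E
```

```text
time_s: 35.28
tool_pos: [0.6614, 0.1745, 0.1469]
tool_rot: [2.637, 1.706, 0.006]
force: [0.3, -0.7, -0.9]
grip_width: 0.29
[0.65999521 0.17294186]
target [0.66  0.174 0.126] shift cm [-0.09 -0.07  2.14] t 35.27 yaw x-axis [0.41 0.91 0.  ]
```

The viewer limit is reached, so I'm going on by force and numbers.

```bash
python3 -m handwheel '0 0 0 -.1 -.05 .6 0;0 0 0 -.1 -.05 1 0;0 0 0 -.1 -.05 1.3 0;0 0 0 -.1 -.05 1.6 0;0 0 0 -.1 -.05 1.8 0;0 0 0 -.1 -.05 1.8 0;0 0 0 -.1 -.05 1.8 0'; python3 -m handwheel '0 0 0 0 0 .1 0;0 0 0 0 0 .2 0;0 0 0 0 0 .3 0;0 0 0 0 0 .4 0;0 0 0 0 0 .4 0'
```

```text
time_s: 36.2
tool_pos: [0.6593, 0.1734, 0.1269]
tool_rot: [-2.637, -1.707, -0.0]
force: [-1.4, 0.6, -0.5]
grip_width: 0.29
time_s: 36.83
tool_pos: [0.6594, 0.1734, 0.1255]
tool_rot: [2.637, 1.707, 0.002]
force: [-4.8, -2.1, 13.9]
grip_width: 0.285
```

```bash
python3 -m handwheel '0 0 0 0 0 -.15 0;0 0 0 0 0 -.15 .5;0 0 0 0 0 -.15 1;0 0 0 0 0 -.15 1;0 0 0 0 0 -2 1;0 0 0 0 0 -6 1;0 0 0 0 0 -12 1;0 0 0 0 0 -12 1;0 0 0 6 0 -12 1;0 0 0 12 0 -12 1;0 0 0 18 0 -12 1;0 0 0 24 0 -12 1;0 0 0 24 0 -12 1;0 0 0 24 0 -12 1;0 0 0 24 0 -12 1'
python3 - <<'E'
from h import *
a=camera("scene");b=camera("top")
# predicted seated knob tops/flange; compare with image contrast: silhouette of coloured blobs, knob = top of blob
hs=cv2.cvtColor(a,cv2.COLOR_RGB2HSV);ht=cv2.cvtColor(b,cv2.COLOR_RGB2HSV)
for n,(x,y),r,(lo,hi) in [("amber",(.6594,.1734),.108,(4,14)),("blue",(.4304,-.0254),.116,(105,130)),("green",(.3811,-.2806),.1,(45,85))]:
  for cn,h in(("scene",hs),("top",ht)):
    p=proj(cn,[x,y,r*.6]);m=cv2.inRange(h,(lo,110,20),(hi,255,255))
    k,L,st,c=cv2.connectedComponentsWithStats(m);i=L[int(p[1]),int(p[0])]
    print(n,cn,"blob box",st[i][:5] if i else None,"pred knob top",proj(cn,[x,y,r+.042]).round(1),"pred base",proj(cn,[x,y,0]).round(1))
cv2.imwrite("pics/end_s.png",a[:,:,::-1]);cv2.imwrite("pics/end_t.png",b[:,:,::-1])
def prof(n,t): # ascii look at dome
    x,y=map(int,t)
    print(n);print("\n".join("".join(" .:-=+*#%@"[int(v)//26] for v in row) for row in cv2.cvtColor(a,cv2.COLOR_RGB2GRAY)[y-22:y+22,x-26:x+26]))
prof("amber",(368,247))
E
```

```text
time_s: 38.7
tool_pos: [0.7578, 0.391, 0.2436]
tool_rot: [2.637, 1.705, 0.0]
force: [-0.7, -0.3, -0.2]
grip_width: 0.998
amber scene blob box [ 346  231   43   53 1737] pred knob top [368.9 233.1] pred base [365.5 269. ]
amber top blob box None pred knob top [280.9 124.5] pred base [285.8 141.3]
blue scene blob box [ 276  184   37   38 1077] pred knob top [292.9 183.9] pred base [296.1 221. ]
blue top blob box [ 338  197   49   48 1844] pred knob top [364.1 216.5] pred base [359.5 223.6]
green scene blob box None pred knob top [213.2 183.6] pred base [221.8 216.3]
green top blob box [ 437  215   51   50 1482] pred knob top [471.5 237.2] pred base [455.7 241.4]
amber
++++++++++++++++++++++++++++++++++++++++++++++++++++
++++++++++++++++++++++++++++++++++++++++++++++++++++
++++++++++++++++++++++++++++++++++++++++++++++++++++
++++++++++++++++++++++++++++++++++++++++++++++++++++
++++++++++++++++++++++++++++++++++++++++++++++++++++
++++++++++++++++++++++++++++++++++++++++++++++++++++
++++++++++++++++++++++++++++++++++++++++++++++++++++
+++++++++++++++++++++++++===++++++++++++++++++++++++
+
[... 1206 characters left out ...]
-:::::=++++
++++=---===----:--=+++++++++++======-----::::::=++++
++++=-----====--::---============---:--::::::::=++++
++++=--------------::::--------:::--:::::::::::=++++
++++=---------------:::::::::::::::::::::::::::-++++
+++++-------------------:::::::-:::-:::::::::::-++++
++++=-----------------------------:::::::::::::-++++
+++++=--------------------------:-:::::::::::::-++++
+++++--------------------------:-:--:::::::::::-++++
+++++-----------------------------:::::::::::::-=+++
+++++-----------------------------:::::::::::::::-++
+++++=----------------------------:::::::::::::::--=
+++++=-------------------------::::::::::::::::::::-
++++++-:---------------------:::--:::::::::::::::-::
```

The amber lid's outline (top at y≈231, flange's lower edge at about 258) matches the lid that was seated there before. It is seated and level, and the arm is clear.

```bash
python3 -c "
from workcell import *
print(sign_off())"
```

```text
the job is handed in; nothing more can be done
None
```

All four lids are on the jars of their own colour, and the job is handed in at about 39 s of the 115 s allowed. I put white on its jar, parked amber on the bat, then placed green, blue and finally amber. Each lid was lowered until it made light contact (about 5 to 14 N) before I let go; no lid touched the bench.

- **White, green and blue:** pictures taken after release show each lid flush on its jar. They stopped within 1 mm of the height worked out from the jar and lid sizes.
- **Amber:** I never saw this one in a picture, because the viewer had reached its limit of 16. Its final height was right for a seated lid (0.1255 m, as expected). In the final camera image its edges fall where the blue lid's did on that jar at the start, to about a pixel.
- **Failed or disagreeing checks:**
  - The scene camera read positions about 7 to 12 mm larger in x than the top camera at some spots. I relied mainly on the top camera, and the lids fitted.
  - In the last colour check, two of the six searches found nothing: amber from the top camera and green from the scene camera.
  - Setting amber on the bat pressed with about 20 N, which is within the limits.

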